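Three blood plates into the incubation tray

TASK

First clear the amber bottle out of the steel tray and stand it upright, wholly on the blue mat. Then slide exactly three of the four red culture dishes into the tray through its open side, flat and wholly inside; leave the fourth red dish, the pale dish and the box of yellow tips where they are.

Things in the scene. Friction and masses are not known exactly. Their poses are not given: they have to be found in the camera images.
- red1: red culture dish, flat closed disc 90 mm in diameter and 16 mm high, 60 g, lying flat; too wide to grasp; origin at the centre of its underside, z up. One of four alike.
- red2: red culture dish, flat closed disc 90 mm in diameter and 16 mm high, 60 g, lying flat; too wide to grasp; origin at the centre of its underside, z up. One of four alike.
- red3: red culture dish, flat closed disc 90 mm in diameter and 16 mm high, 60 g, lying flat; too wide to grasp; origin at the centre of its underside, z up. One of four alike.
- red4: red culture dish, flat closed disc 90 mm in diameter and 16 mm high, 60 g, lying flat; too wide to grasp; origin at the centre of its underside, z up. One of four alike.
- pale: pale yellow culture dish, flat closed disc 90 mm in diameter and 16 mm high, 60 g, lying flat; too wide to grasp; origin at the centre of its underside, z up. Not wanted in the tray; it lies in the same row, at one end or the other.
- tray: shallow steel tray, fixed to the bench, no raised floor (dishes slide straight in at bench height). Inside 140 mm deep (its x) by 340 mm wide (its y); walls 4 mm thick and 18 mm high on three sides; the fourth side, at its x = -70 mm, facing the robot, is open. Origin at bench height in the middle of the inside; +x points from the open side to the back wall.
- bottle: amber reagent bottle with a gold cap, 200 g, standing in the tray at the start; body 56 mm in diameter up to 88 mm height, cap 33 mm in diameter, top at 118 mm; origin at the centre of its underside, z up.
- mat: blue mat 120 x 120 mm, 3 mm thick, fixed flat on the bench at one side; origin at the centre of its underside, x and y along its edges.
- tipbox: white box 85 (its x) x 125 (its y) x 63 mm high of yellow pipette tips, 350 g, loose on the other side; a bystander. Origin at the centre of its underside.

How it is judged:
By the outcome, as a careful person would: the job done as asked, in the order asked, and still so for the second after the job is handed in, with the robot touching nothing.
It also fails if it takes over 72 s, if anything falls off the work surface, if the arm or the gripper's body presses on something with over 40 N, if the wrist force passes 120 N, or if a joint passes its speed limit or range.

ROBOT

A 7-joint arm with a two-finger parallel gripper is mounted at the origin on the work surface. World frame = base frame: x ahead of the robot, y to its left, z up, the work surface at z = 0. Lengths are in m, angles in rad, forces in N, time in s.
With the tool pointing down it reaches from about 0.4 to 0.875 m from the base axis. Payload 19.3 kg.
Tool frame: the origin (TCP) lies between the finger pads; the fingertips stand 17 mm ahead of it and the grasp point (between the pads) lies 2 mm behind it; z points along the fingers, x is the direction in which the jaws open and shut, and the axes are right-handed (so a half turn about z gives the same grasp; the last joint's range is limited). The gripper opens to 85 mm and grips with 20 to 120 N. Pads are 22 mm wide; open, the fingers measure 114 mm over their backs; the gripper's body (76 mm by 85 mm) begins 54 mm behind the grasp point. The pads swing forward as they close: fully open they stand 13 mm farther back than shut.
Start: joints at [-1.178, 0.521, -0.036, 1.599, 0.021, 1.021, -0.113], TCP at [0.279, 0.559, 0.248] pointing down, gripper open.
Joint ranges: [-2.91, 2.91], [-0.3, 2.13], [-1.5, 1.42], [0.17, 2.43], [-1.26, 4.41], [0.16, 1.93], [-2.52, 2.52]. Speed limits (rad/s): [1.89, 1.89, 2.39, 2.39, 3.01, 3.01, 3.01].

INTERFACE

Orientations are given as [roll, pitch, yaw] about the fixed x, y, z axes, in that order (R = Rz(yaw) Ry(pitch) Rx(roll)).
In Python, from workcell import bot gives the robot as it stands. The module is installed in compiled form; this text tells all that it offers.
- The arm moves only by the tool arm_command, never from a script. Its argument "targets" is a list of rows, each a list of 6 numbers: the shift along the tool's x, y, z in mm, then the turn, a rotation vector about the tool's x, y, z in degrees. In form: [[x, y, z, wx, wy, wz], ...]. A call has 1 to 8 rows; each row shifts and turns the pose as measured when the row begins, along the tool's axes as they then stand; what a row does not reach is not made up. A row lasts 1/10 s, in which the tool goes at most 50 mm and 8.59 degrees, less where a joint would pass 70% of its speed; a pose out of reach is approached as far as the arm can. A call is refused whole if a number of a shift passes 50 or a number of a turn 8.59, either way. A call with a gripper value outside its range is refused whole. "grip" is the opening in per cent of the stroke, from 0 (shut) to 100 (fully open), set as the call begins (left out, the last holds). The fingers move at their own pace and stop on an object; "grip_force" is the grip in N (left out, the last holds). Time passes only in rows, so rows that do not move let the fingers close. It gives the time, the measured TCP pose, the force and the opening at its end, in the units of the state.
- bot.observe(): the state, without advancing time (a new reading comes with each control period).
- bot.grab_frame(name): name is "side" or "top"; returns a dict with "color" (420x560x3 uint8, red, green, blue), "depth" (420x560 float32, m along the optical axis (not along the pixel's ray), 0 where there is no reading), "fov_y" (degrees; the focal length in pixels is half the picture's height over the tangent of half this angle, whatever the lens; pixels are square), "cx", "cy" (the principal point, pixels), "R" (3x3) and "t" (3): a world point X has camera coordinates R X + t. Camera axes: x right, y down, z forward; pixel columns grow to the right and rows downward; lengths in m; the calibration is good to about 2 mm. A picture is of the moment at which its call begins.
- bot.job_done(): hands the job in, once; it reports no verdict.
The state is a dict: "clock": time; "qpos": joint angles; "qd": joint speeds; "joint_efforts": joint torques, N m; "position": TCP position; "tool_rot": TCP orientation; "force": force on the tool from outside, world axes, zero at the start; "moment": the same for the moment, N m; "grip_width": finger opening in m.
Only numpy, scipy, OpenCV 4.12 (cv2) and the standard library are available. Lean on these libraries where they do the work, as an engineer would, in place of code of your own. Each camera call takes 0.05 s, during which the arm holds its last target. There are 200 camera calls.

## Working session

There is one attempt and no reset: what is moved stays moved. The work goes in short steps, Python scripts to look and compute and a tool call to move; the robot and the scene stay as the last step left them, time stands still between calls to the robot, and variables do not carry over. Pictures are saved under pics/ and viewed, about 8 in all and at most 12, crops included, and the job is handed in when it is done.

Besides the shell and the picture viewer there is one more tool, called after ">>>" as a command line: name --pt "numbers of a row" for each row, then --argument value for the rest. arm_command: Moves the arm, as the interface text tells. Its arguments: {"type":"object","properties":{"targets":{"type":"array"},"grip":{"type":"number"},"grip_force":{"type":"number"}},"required":["targets"]}

```bash
mkdir -p pics; cat > h.py <<'E'
import numpy as np, cv2
from workcell import bot
def ray(f,u,v,z):
    fl=f["color"].shape[0]/2/np.tan(np.radians(f["fov_y"])/2)
    R=np.array(f["R"]);t=np.array(f["t"])
    d=R.T@np.array([(u-f["cx"])/fl,(v-f["cy"])/fl,1]);c=-R.T@t
    return c+d*(z-c[2])/d[2]
def save(f,n): cv2.imwrite(f"pics/{n}.png",f["color"][:,:,::-1])
def cloud(f):
    h,w=f["depth"].shape;fl=h/2/np.tan(np.radians(f["fov_y"])/2)
    v,u=np.mgrid[:h,:w];z=f["depth"]
    P=np.stack([(u-f["cx"])/fl*z,(v-f["cy"])/fl*z,z],-1)
    return (P-np.array(f["t"]))@np.array(f["R"])
E
python3 - <<'E'
from h import *
o=bot.observe();print(o)
for n in("top","side"):
    f=bot.grab_frame(n);save(f,n+"0");print(n,f["fov_y"],f["cx"],f["cy"],-np.array(f["R"]).T@f["t"])
E
```

```text
{'clock': 0.0, 'qpos': array([-1.17816527,  0.52204763, -0.03632031,  1.60003368,  0.02122626,
        1.02111135, -0.11277905]), 'qd': array([-0.00022804,  0.00059243,  0.00044352,  0.00031411,  0.00037906,
       -0.00254174,  0.00136878]), 'joint_efforts': array([ 6.77204844e-04, -9.27104974e+01,  1.98045239e+00, -3.69926727e+01,
        1.79423840e-02,  8.29517405e-03,  4.94807352e-05]), 'position': array([0.27894379, 0.55891907, 0.24769567]), 'tool_rot': array([3.14147866e+00, 1.20901473e-03, 1.10798423e+00]), 'force': array([1.15702907, 0.46091159, 0.03049186]), 'moment': array([-0.0337867 ,  0.01283912,  0.00471042]), 'grip_width': 0.08509007067812395}
top 57.0430985131651 275.35608704436635 206.8156997970309 [0.49465481 0.00453127 1.05392967]
side 55.28733600200752 273.58076781191204 208.76368241838807 [ 0.41692656 -0.76565757  0.79256877]
```

View pics/top0.png

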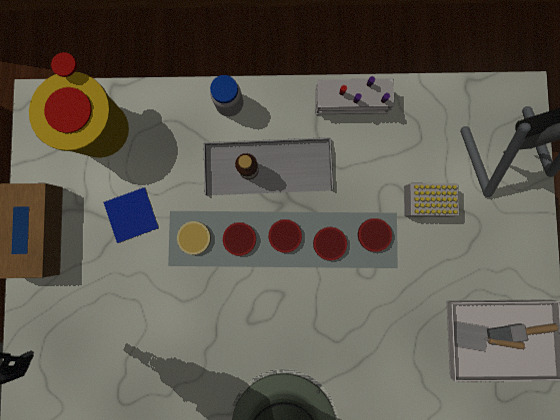

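View pics/side0.png

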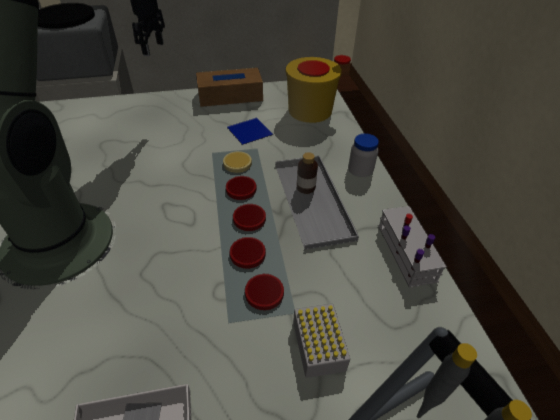

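The top view shows a bottle in the tray (cap about 246,162), blue mat (131,215), pale dish (194,238), red dishes (240,239), (286,236), (331,243), (375,235), tipbox (435,200). The tray's open side faces the robot (down). Next I measure these.

```bash
python3 - <<'E'
from h import *
f=bot.grab_frame("top");hsv=cv2.cvtColor(f["color"],cv2.COLOR_RGB2HSV);H,S,V=cv2.split(hsv)
P=cloud(f)
def comps(m,z,name,roi,amin=150):
    u0,v0,u1,v1=roi;mm=np.zeros_like(m,np.uint8);mm[v0:v1,u0:u1]=m[v0:v1,u0:u1]
    cs,_=cv2.findContours(mm,cv2.RETR_EXTERNAL,cv2.CHAIN_APPROX_NONE)
    for c in cs:
        if cv2.contourArea(c)<amin: continue
        w=np.array([ray(f,*p[0],z)[:2] for p in c],np.float32)
        (cx,cy),r=cv2.minEnclosingCircle(w)
        mk=np.zeros_like(mm);cv2.drawContours(mk,[c],-1,1,-1)
        rr=cv2.minAreaRect(w)
        print(name,"circ",np.round([cx,cy,r],4),"rect",np.round(rr[0],4),np.round(rr[1],4),round(rr[2],1),"medz",round(float(np.median(P[...,2][mk>0])),4))
comps((S>150)&((H<8)|(H>172))&(V>60),.016,"red",(165,205,400,270))
comps((S>80)&(H>15)&(H<35)&(V>100),.016,"pale",(165,205,220,270))
comps((S>150)&(H>110)&(H<130),.003,"mat",(90,170,170,260))
comps((S>80)&(H>5)&(H<28)&(V>60),.118,"cap",(225,140,270,185),60)
b=P[...,2]; 
m=((b>.009)&(b<.03)); mm=np.zeros_like(H);mm[130:203,195:345]=m[130:203,195:345]
print("wall px",mm.sum())
cs,_=cv2.findContours(mm,cv2.RETR_EXTERNAL,cv2.CHAIN_APPROX_NONE)
pts=P[130:203,195:345][m[130:203,195:345]]
rr=cv2.minAreaRect(pts[:,:2].astype(np.float32));print("tray",rr,np.round(cv2.boxPoints(rr),4).tolist())
for t,roi in(("tip",(400,170,470,225)),("bottle",(225,140,270,185))):
    u0,v0,u1,v1=roi;q=P[v0:v1,u0:u1].reshape(-1,3)
    lo=.05 if t=="tip" else .10
    q=q[q[:,2]>lo];print(t,len(q),q.min(0),q.max(0),np.round(cv2.minAreaRect(q[:,:2].astype(np.float32)),3) if 0 else cv2.minAreaRect(q[:,:2].astype(np.float32)))
cv2.imwrite("pics/crop.png",cv2.resize(f["color"][125:275,160:410,::-1],None,fx=3,fy=3,interpolation=2))
E
```

```text
red circ [ 0.4769 -0.132   0.0446] rect [ 0.4769 -0.1322] [0.0862 0.0853] 43.9 medz 0.0161
red circ [0.4925 0.1106 0.044 ] rect [0.4926 0.1104] [0.0855 0.0849] 44.5 medz 0.016
red circ [ 0.499  -0.0123  0.0444] rect [ 0.4978 -0.0129] [0.0857 0.0855] 89.3 medz 0.016
red circ [ 0.4996 -0.2521  0.0451] rect [ 0.4987 -0.2524] [0.0881 0.0827] 89.3 medz 0.0162
pale circ [0.4969 0.2338 0.0443] rect [0.4975 0.2332] [0.086  0.0865] 44.7 medz 0.016
mat circ [0.5607 0.4082 0.0817] rect [0.5613 0.4078] [0.1177 0.1172] 19.3 medz 0.0026
cap circ [0.6817 0.0855 0.0171] rect [0.6809 0.0855] [0.0319 0.0323] 89.6 medz 0.1177
wall px 494
tray ((0.6902069449424744, 0.03197760879993439), (0.14429503679275513, 0.3486408591270447), 1.5024720430374146) [[0.6134999990463257, 0.20430000126361847], [0.6226999759674072, -0.14419999718666077], [0.7669000029563904, -0.1404000073671341], [0.7577999830245972, 0.20810000598430634]]
tip 1592 [ 0.49465481 -0.46389491  0.05020762] [0.63108033 0.00453127 1.05392967] ((0.569451630115509, -0.2274426817893982), (0.09772193431854248, 0.47757360339164734), 6.30689001083374)
bottle 154 [0.49465481 0.00453127 0.10254594] [0.69746481 0.09935757 1.05392967] ((0.5993071794509888, 0.041414495557546616), (0.21962350606918335, 0.03186652809381485), 27.670068740844727)
```

View pics/crop.png

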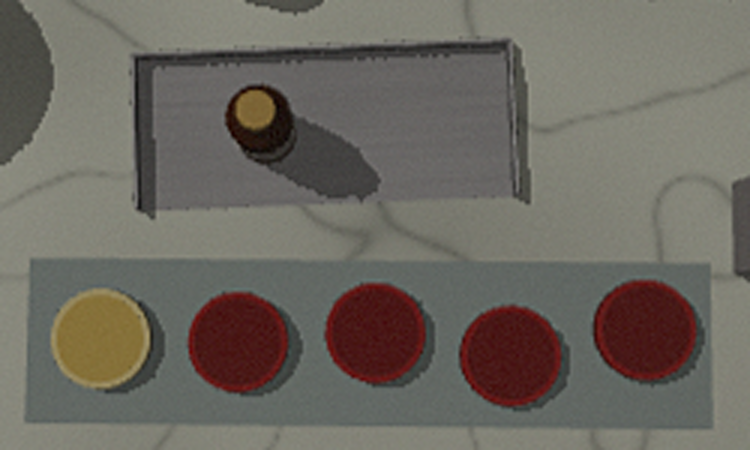

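The four red dishes measure 44–45 mm in radius with tops at 16 mm, and the mat and cap sizes also match. The tray's outer box is 144 × 348 mm with a yaw of about 1.5°. I'll approach the bottle now.

>>> arm_command --pt "-19 45 0 0 0 0" --pt "-19 45 0 0 0 0" --pt "-19 45 0 0 0 0" --pt "-19 45 0 0 0 0" --pt "-19 45 0 0 0 0" --pt "-19 45 0 0 0 0" --pt "-19 45 0 0 0 0" --pt "-19 45 0 0 0 0" --grip 100

```text
clock: 0.95
position: [0.535, 0.2602, 0.2454]
tool_rot: [-3.138, 0.002, 1.121]
force: [-0.1, 1.7, 0.7]
grip_width: 0.0854
```

```bash
cat >> h.py <<'E'
from scipy.spatial.transform import Rotation as Ro
def go(x,y,z,yaw=None):
    o=bot.observe();R=Ro.from_euler('xyz',o["tool_rot"])
    d=R.inv().apply(np.array([x,y,z])-o["position"])*1000
    print("t",round(o["clock"],2),"pos",np.round(o["position"],4),"rpy",np.round(np.degrees(o["tool_rot"]),1),"F",np.round(o["force"],1),"w",round(o["grip_width"],4),"q",np.round(o["qpos"],2))
    print("tool shift",np.round(d,1),end=" ")
    if yaw is not None: print("turn",np.round((R.inv()*Ro.from_euler('xyz',[np.pi,0,np.radians(yaw)])).as_rotvec(True),1),"shift at goal yaw",np.round(Ro.from_euler('xyz',[np.pi,0,np.radians(yaw)]).inv().apply(np.array([x,y,z])-o["position"])*1000,1))
E
python3 -c "
from h import *
go(.6815,.0855,.07)"
```

```text
t 0.95 pos [0.535  0.2602 0.2454] rpy [-1.798e+02  1.000e-01  6.420e+01] F [-0.1  1.7  0.7] w 0.0854 q [-0.57  0.48  0.03  1.68 -0.02  0.98  0.59]
tool shift [-93.3 208.6 174.9]
```

>>> arm_command --pt "-19 42 0 0 0 0" --pt "-19 42 0 0 0 0" --pt "-19 42 0 0 0 0" --pt "-19 42 0 0 0 0" --pt "-17 40 10 0 0 0" --pt "0 0 30 0 0 0" --pt "0 0 30 0 0 0" --pt "0 0 0 0 0 0"

```text
clock: 1.75
position: [0.6897, 0.0678, 0.1713]
tool_rot: [-3.14, 0.005, 1.111]
force: [-1.1, 0.5, -0.4]
grip_width: 0.0853
```

```bash
python3 -c "
from h import *
go(.6815,.0855,.07)"
```

```text
t 1.75 pos [0.6897 0.0678 0.1713] rpy [-179.9    0.3   63.7] F [-1.1  0.5 -0.4] w 0.0853 q [-0.22  0.71  0.06  1.47 -0.04  0.97  0.96]
tool shift [ 12.7 -15.  101.2]
```

>>> arm_command --pt "12 -15 0 0 0 0" --pt "0 0 0 0 0 0" --pt "0 0 15 0 0 0" --pt "0 0 15 0 0 0" --pt "0 0 15 0 0 0" --pt "0 0 0 0 0 0"

```text
clock: 2.35
position: [0.6815, 0.0885, 0.1271]
tool_rot: [-3.141, 0.003, 1.113]
force: [-0.0, -0.4, -0.2]
grip_width: 0.0853
```

```bash
python3 -c "
from h import *
go(.6815,.0855,.07)"
```

```text
t 2.35 pos [0.6815 0.0885 0.1271] rpy [-180.     0.2   63.8] F [-0.  -0.4 -0.2] w 0.0853 q [-0.25  0.75  0.05  1.52 -0.05  0.88  0.93]
tool shift [-2.5  1.4 57.1]
```

>>> arm_command --pt "-2 1 15 0 0 0" --pt "0 0 15 0 0 0" --pt "0 0 15 0 0 0" --pt "0 0 10 0 0 0" --pt "0 0 0 0 0 0"

```text
clock: 2.85
position: [0.6811, 0.0853, 0.0667]
tool_rot: [-3.141, 0.004, 1.113]
force: [-0.3, -0.0, 0.0]
grip_width: 0.0855
```

>>> arm_command --pt "0 0 0 0 0 0" --pt "0 0 0 0 0 0" --pt "0 0 0 0 0 0" --pt "0 0 0 0 0 0" --pt "0 0 0 0 0 0" --pt "0 0 0 0 0 0" --grip 40 --grip_force 50

```text
clock: 3.45
position: [0.682, 0.0855, 0.0683]
tool_rot: [3.141, 0.002, 1.113]
force: [-0.0, 0.3, -1.4]
grip_width: 0.0548
```

```bash
python3 -c "
from h import *
go(.561,.408,.073)"
```

```text
t 3.45 pos [0.682  0.0855 0.0683] rpy [1.80e+02 1.00e-01 6.38e+01] F [-0.   0.3 -1.4] w 0.0548 q [-0.24  0.83  0.05  1.54 -0.05  0.78  0.94]
tool shift [ 235.7 -251.1   -5.4]
```

>>> arm_command --pt "0 0 -20 0 0 0" --pt "0 0 -30 0 0 0" --pt "10 -11 0 0 0 0" --pt "20 -22 0 0 0 0" --pt "28 -30 0 0 0 0" --pt "28 -30 0 0 0 0" --pt "28 -30 0 0 0 0" --pt "28 -30 0 0 0 0"

```text
clock: 4.25
position: [0.6067, 0.2808, 0.1181]
tool_rot: [3.139, 0.005, 1.102]
force: [1.4, 0.1, -1.1]
grip_width: 0.0554
```

>>> arm_command --pt "28 -30 0 0 0 0" --pt "25 -26 0 0 0 0" --pt "20 -22 0 0 0 0" --pt "10 -11 0 0 0 0" --pt "5 -5 0 0 0 0" --pt "0 0 0 0 0 0" --pt "0 0 0 0 0 0"

```text
clock: 4.95
position: [0.5548, 0.4126, 0.1151]
tool_rot: [-3.141, 0.006, 1.11]
force: [1.1, -0.0, -1.7]
grip_width: 0.0554
```

```bash
python3 -c "
from h import *
go(.561,.408,.072)
f=bot.grab_frame('top');save(f,'b1');g=bot.grab_frame('side')
cv2.imwrite('pics/b.png',np.hstack([cv2.resize(f['color'][150:280,60:200,::-1],None,fx=2.8,fy=2.8),cv2.resize(g['color'][60:190,180:320,::-1],None,fx=2.8,fy=2.8)]))"
```

```text
t 4.95 pos [0.5548 0.4126 0.1151] rpy [-180.     0.3   63.6] F [ 1.1 -0.  -1.7] w 0.0554 q [-0.77  0.78  0.07  1.51 -0.06  0.87  0.43]
tool shift [-1.2  7.7 43.1]
```

View pics/b.png

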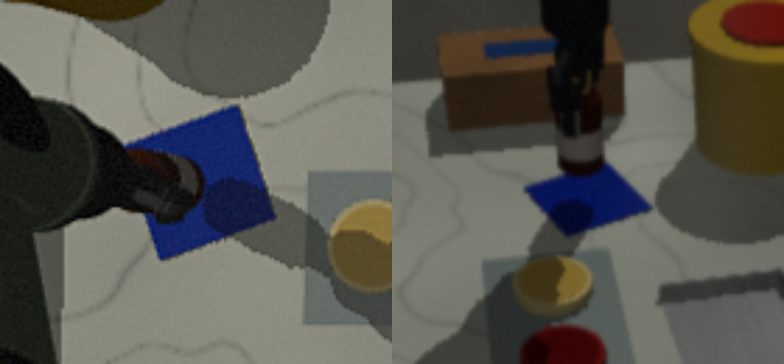

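The bottle is held upright over the mat (about 170,180 in the left crop), so I lower it.

>>> arm_command --pt "-1 8 10 0 0 0" --pt "0 0 10 0 0 0" --pt "0 0 10 0 0 0" --pt "0 0 7 0 0 0" --pt "0 0 0 0 0 0"

```text
clock: 5.55
position: [0.5639, 0.4036, 0.074]
tool_rot: [-3.141, 0.007, 1.105]
force: [-0.7, -0.4, -1.9]
grip_width: 0.055
```

>>> arm_command --pt "0 0 3 0 0 0" --pt "0 0 0 0 0 0"

```text
clock: 5.75
position: [0.5638, 0.4036, 0.0705]
tool_rot: [-3.141, 0.007, 1.105]
force: [0.4, -0.4, -1.7]
grip_width: 0.0545
```

```bash
python3 -c "
from h import *
go(.561,.408,.071)"
```

```text
t 5.75 pos [0.5638 0.4036 0.0705] rpy [-180.     0.4   63.3] F [ 0.4 -0.4 -1.7] w 0.0545 q [-0.75  0.84  0.07  1.51 -0.07  0.8   0.45]
tool shift [ 2.7 -4.4 -0.5]
```

>>> arm_command --pt "0 0 1.5 0 0 0" --pt "0 0 0 0 0 0"

```text
clock: 5.95
position: [0.5644, 0.4042, 0.0706]
tool_rot: [3.141, 0.006, 1.106]
force: [-0.1, 0.8, -1.4]
grip_width: 0.0549
```

>>> arm_command --pt "0 0 1.5 0 0 0" --pt "0 0 0 0 0 0"

```text
clock: 6.15
position: [0.5649, 0.4047, 0.0704]
tool_rot: [3.14, 0.004, 1.106]
force: [0.3, 0.4, -2.0]
grip_width: 0.055
```

>>> arm_command --pt "0 0 2.5 0 0 0" --pt "0 0 0 0 0 0"

```text
clock: 6.35
position: [0.5657, 0.4055, 0.0703]
tool_rot: [3.139, 0.001, 1.106]
force: [0.4, 0.6, -2.1]
grip_width: 0.055
```

```bash
python3 -c "
from h import *
go(.561,.408,.071)
print(bot.observe()['joint_efforts'],bot.observe()['moment'])
g=bot.grab_frame('side')
cv2.imwrite('pics/b2.png',cv2.resize(g['color'][90:160,200:300,::-1],None,fx=6,fy=6))"
```

```text
t 6.35 pos [0.5657 0.4055 0.0703] rpy [1.799e+02 1.000e-01 6.340e+01] F [ 0.4  0.6 -2.1] w 0.055 q [-0.75  0.84  0.07  1.51 -0.07  0.79  0.45]
tool shift [ 0.1 -5.3 -0.7] [ 1.00546314e-01 -1.15569413e+02  6.49927989e+00 -3.17664349e+01
  2.46815913e-02  1.65567258e-01  6.95817143e-03] [ 0.0204447   0.01165823 -0.04484615]
```

View pics/b2.png

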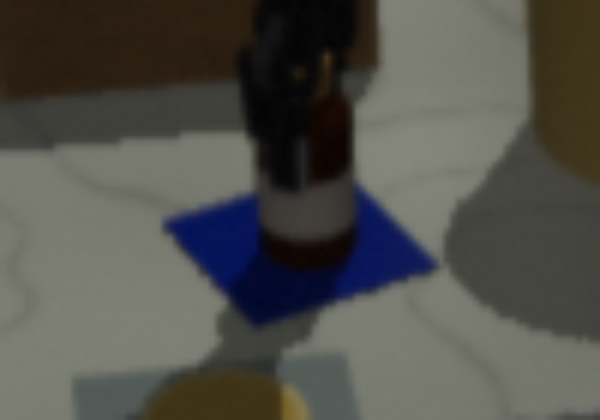

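>>> arm_command --pt "0 0 3 0 0 0"

```text
clock: 6.5
position: [0.5662, 0.4057, 0.0695]
tool_rot: [3.138, 0.0, 1.106]
force: [-21.7, -14.1, 68.9]
grip_width: 0.0549
```

>>> arm_command --pt "0 0 3 0 0 0"

```text
clock: 6.6
position: [0.5664, 0.4056, 0.0696]
tool_rot: [3.138, -0.0, 1.106]
force: [-22.1, -14.3, 62.8]
grip_width: 0.055
```

Contact with the mat at 69 N, which was harder than I wanted. I relieve it slightly before releasing.

>>> arm_command --pt "0 0 0 0 0 0" --pt "0 0 0 0 0 0"

```text
clock: 6.8
position: [0.5664, 0.4059, 0.0707]
tool_rot: [3.138, -0.001, 1.106]
force: [0.2, -0.2, -0.9]
grip_width: 0.055
```

>>> arm_command --pt "0 0 0 0 0 0" --pt "0 0 0 0 0 0" --pt "0 0 0 0 0 0" --pt "0 0 0 0 0 0" --pt "0 0 0 0 0 0" --grip 100

```text
clock: 7.3
position: [0.5662, 0.4058, 0.0692]
tool_rot: [3.139, -0.0, 1.106]
force: [0.5, 0.5, 0.0]
grip_width: 0.0856
```

>>> arm_command --pt "0 0 -20 0 0 0" --pt "0 0 -25 0 0 0" --pt "0 0 -25 0 0 0" --pt "0 0 -10 0 0 0" --pt "0 0 0 0 0 0"

```text
clock: 7.8
position: [0.5654, 0.4055, 0.1503]
tool_rot: [3.14, 0.002, 1.106]
force: [0.5, -0.3, -0.2]
grip_width: 0.0856
```

```bash
python3 -c "
from h import *
go(.42,.1106,.13,91.5)"
```

```text
t 7.8 pos [0.5654 0.4055 0.1503] rpy [1.799e+02 1.000e-01 6.340e+01] F [ 0.5 -0.3 -0.2] w 0.0856 q [-0.76  0.74  0.08  1.48 -0.06  0.93  0.45]
tool shift [-328.7    2.2   21. ] turn [  0.1   0.2 -28.1] shift at goal yaw [-290.9 -153.    20.3]
```

>>> arm_command --pt "0 0 -5 0 0 -7" --pt "0 0 0 0 0 -7" --pt "0 0 0 0 0 -7" --pt "0 0 0 0 0 -7" --pt "-30 -15 0 0 0 0" --pt "-41 -22 0 0 0 0" --pt "-41 -22 0 0 0 0" --pt "-41 -22 0 0 0 0"

```text
clock: 8.6
position: [0.4859, 0.2481, 0.1457]
tool_rot: [-3.134, 0.005, 1.622]
force: [0.7, -0.2, -1.2]
grip_width: 0.0855
```

>>> arm_command --pt "-41 -22 0 0 0 0" --pt "-41 -22 0 0 0 0" --pt "-25 -14 0 0 0 0" --pt "-10 -5 0 0 0 0" --pt "0 0 0 0 0 0" --grip 60

```text
clock: 9.1
position: [0.4215, 0.1177, 0.1432]
tool_rot: [-3.128, 0.008, 1.618]
force: [0.5, 1.6, -0.6]
grip_width: 0.0511
```

```bash
python3 -c "
from h import *
go(.42,.1106,.028,91.5)
f=bot.grab_frame('top');g=bot.grab_frame('side');save(g,'s2')
hsv=cv2.cvtColor(f['color'],cv2.COLOR_RGB2HSV);m=((hsv[...,0]>110)&(hsv[...,0]<130)&(hsv[...,1]>150))
P=cloud(f)[170:260,90:170].reshape(-1,3);q=P[(P[:,2]>.11)&(P[:,2]<.125)];print('cap',len(q),q.min(0),q.max(0))"
```

```text
t 9.1 pos [0.4215 0.1177 0.1432] rpy [-179.2    0.5   92.7] F [ 0.5  1.6 -0.6] w 0.0511 q [-0.35  0.41 -0.07  2.16  0.05  0.6   1.16]
tool shift [ -6.1  -0.3 115.2] turn [-0.8  0.5  1.2] shift at goal yaw [ -7.   -1.7 115.2]
cap 156 [0.55327604 0.3873116  0.11014998] [0.58321158 0.42252212 0.12380907]
```

View pics/s2.png

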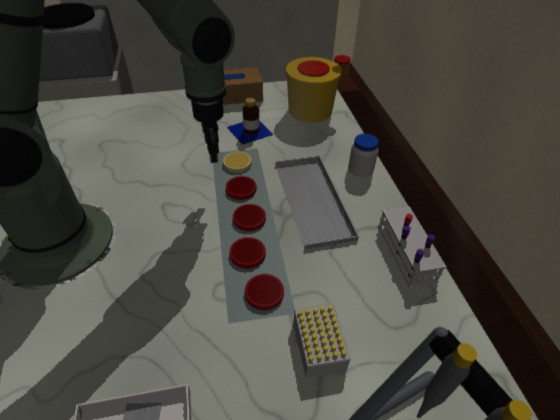

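The bottle stands on the mat at (0.568, 0.405). The gripper is behind the first red dish, so I descend.

>>> arm_command --pt "-6 0 20 -0.8 0.5 1.2" --pt "0 0 30 0 0 0" --pt "0 0 30 0 0 0" --pt "0 0 25 0 0 0" --pt "0 0 8 0 0 0" --pt "0 0 0 0 0 0"

```text
clock: 9.8
position: [0.4273, 0.1225, 0.0254]
tool_rot: [3.136, -0.006, 1.606]
force: [0.1, 0.5, 0.9]
grip_width: 0.0512
```

```bash
python3 -c "
from h import *
go(.645,.13,.022,91.5)"
```

```text
t 9.8 pos [0.4273 0.1225 0.0254] rpy [179.7  -0.4  92. ] F [0.1 0.5 0.9] w 0.0512 q [-0.38  0.65 -0.04  2.21  0.08  0.28  1.12]
tool shift [-2.000e-01  2.178e+02  4.700e+00] turn [ 0.3 -0.4  0.5] shift at goal yaw [  1.8 217.8   3.4]
```

>>> arm_command --pt "-12 0 4 0 0 0" --pt "0 0 0 0 0 0"

```text
clock: 10.0
position: [0.4286, 0.1106, 0.0221]
tool_rot: [3.134, -0.007, 1.608]
force: [-0.5, -0.4, -0.8]
grip_width: 0.0512
```

```bash
python3 -c "
from h import *
go(.645,.13,.022,91.5)"
```

```text
t 10.0 pos [0.4286 0.1106 0.0221] rpy [179.6  -0.4  92.1] F [-0.5 -0.4 -0.8] w 0.0512 q [-0.35  0.66 -0.04  2.21  0.09  0.26  1.14]
tool shift [ 11.4 216.9   1.8] turn [ 0.4 -0.4  0.6] shift at goal yaw [1.370e+01 2.168e+02 1.000e-01]
```

>>> arm_command --pt "0 8 0 0 0 0" --pt "1 12 0 0 0 0.5" --pt "1 18 0 0 0 0" --pt "1 20 0 0 0 0" --pt "1 20 0 0 0 0" --pt "1 20 0 0 0 0"

```text
clock: 10.6
position: [0.5344, 0.1189, 0.0275]
tool_rot: [3.129, -0.009, 1.595]
force: [-0.3, -0.7, 0.5]
grip_width: 0.0513
```

```bash
cat >> h.py <<'E'
def dishes(sv=None):
    f=bot.grab_frame("top");H,S,V=cv2.split(cv2.cvtColor(f["color"],cv2.COLOR_RGB2HSV))
    m=((S>150)&((H<8)|(H>172))&(V>60)).astype(np.uint8);m[:135]=0;m[275:]=0;m[:,:165]=0;m[:,405:]=0
    for c in cv2.findContours(m,cv2.RETR_EXTERNAL,cv2.CHAIN_APPROX_NONE)[0]:
        if cv2.contourArea(c)<100: continue
        w=np.array([ray(f,*p[0],.016)[:2] for p in c],np.float32)
        (a,b),r=cv2.minEnclosingCircle(w)
        T=Ro.from_euler('z',-1.5,degrees=True).apply([a-.688,b-.032,0])*1000
        print("red",np.round([a,b,r],4),"in tray",np.round(T[:2]))
    if sv: cv2.imwrite(f"pics/{sv}.png",cv2.resize(f["color"][125:275,160:410,::-1],None,fx=2,fy=2))
E
python3 -c "
from h import *
go(.645,.13,.022,91.5);dishes('d1')"
```

```text
t 10.6 pos [0.5344 0.1189 0.0275] rpy [179.3  -0.5  91.4] F [-0.3 -0.7  0.5] w 0.0513 q [-0.28  0.73 -0.06  1.95  0.09  0.45  1.19]
tool shift [  8.4 110.7   7. ] turn [ 0.7 -0.5 -0.1] shift at goal yaw [  8.2 110.8   5.5]
red [ 0.4775 -0.1325  0.0443] in tray [-215. -159.]
red [ 0.4989 -0.0121  0.044 ] in tray [-190.  -39.]
red [ 0.4993 -0.2521  0.0452] in tray [-196. -279.]
```

View pics/d1.png

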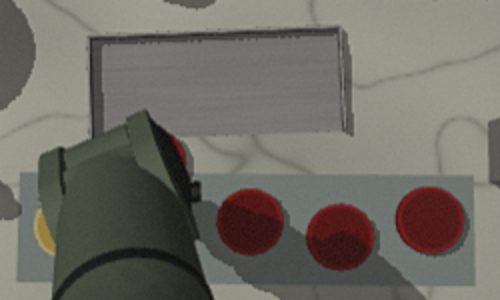

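The arm hides the dish, with only a red sliver showing at about (180,150). The tool has risen 5 mm, so I lower and level it before pushing on.

>>> arm_command --pt "0 -4 1 0.7 -0.5 0" --pt "0 0 5 0 0 0" --pt "0 0 2 0 0 0"

```text
clock: 10.95
position: [0.5358, 0.1191, 0.0205]
tool_rot: [3.137, -0.001, 1.593]
force: [-0.4, 0.9, 0.3]
grip_width: 0.0514
```

```bash
python3 -c "
from h import *
go(.645,.13,.020,91.5)
g=bot.grab_frame('side');cv2.imwrite('pics/s3.png',cv2.resize(g['color'][120:260,180:360,::-1],None,fx=4,fy=4))"
```

```text
t 10.95 pos [0.5358 0.1191 0.0205] rpy [179.7  -0.   91.3] F [-0.4  0.9  0.3] w 0.0514 q [-0.29  0.74 -0.06  1.94  0.09  0.46  1.18]
tool shift [  8.5 109.4   1.1] turn [ 0.3 -0.  -0.2] shift at goal yaw [  8.  109.5   0.5]
```

View pics/s3.png

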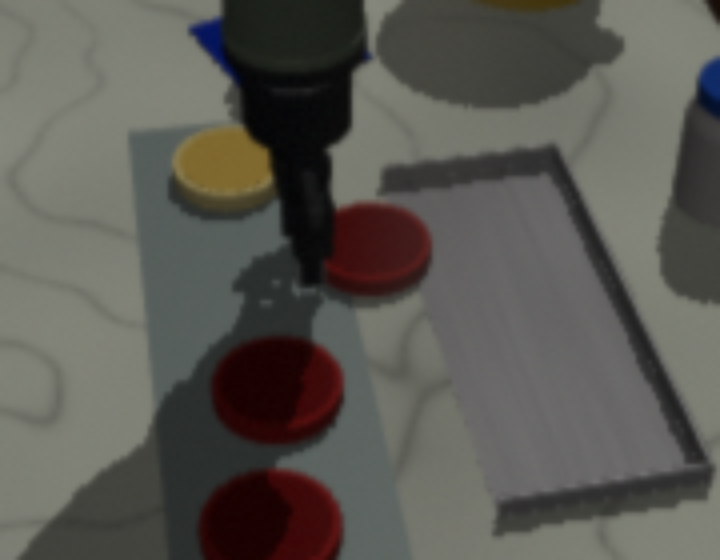

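The side view shows the dish flat (375,245) against the fingers, entering the tray's open side. I'll keep pushing.

>>> arm_command --pt "1 10 0 0 0 0" --pt "1 20 1 0.3 0 0" --pt "2 20 1 0 0 0" --pt "2 20 1 0 0 0" --pt "1 18 1 0 0 0" --pt "1 9 1 0 0 0"

```text
clock: 11.6
position: [0.636, 0.1301, 0.0156]
tool_rot: [-3.138, -0.0, 1.594]
force: [-1.1, -0.1, 0.7]
grip_width: 0.0514
```

```bash
python3 -c "
from h import *
go(.645,.13,.020,91.5);dishes()"
```

```text
t 11.6 pos [0.636  0.1301 0.0156] rpy [-179.8   -0.    91.4] F [-1.1 -0.1  0.7] w 0.0514 q [-0.25  0.86 -0.07  1.65  0.08  0.64  1.23]
tool shift [-0.3  9.  -4.4] turn [-0.2 -0.  -0.1] shift at goal yaw [-0.3  9.  -4.4]
red [ 0.4768 -0.1321  0.0437] in tray [-215. -159.]
red [ 0.4986 -0.0121  0.0438] in tray [-191.  -39.]
red [ 0.4994 -0.2526  0.0447] in tray [-196. -280.]
```

>>> arm_command --pt "0 8 -3 -0.2 0 0" --pt "0 5 -1 0 0 0" --pt "0 -15 -1 0 0 0" --pt "0 -25 -2 0 0 0" --pt "0 -25 -25 0 0 0" --pt "0 -15 -25 0 0 0" --pt "0 0 0 0 0 0"

```text
clock: 12.35
position: [0.5659, 0.1282, 0.0741]
tool_rot: [-3.14, 0.0, 1.595]
force: [1.4, 0.4, -0.6]
grip_width: 0.0508
```

```bash
python3 -c "
from h import *
go(.42,-.012,.07,96);dishes()"
```

```text
t 12.35 pos [0.5659 0.1282 0.0741] rpy [-179.9    0.    91.4] F [ 1.4  0.4 -0.6] w 0.0508 q [-0.28  0.69 -0.07  1.84  0.08  0.62  1.2 ]
tool shift [-136.7 -149.2    4.3] turn [-0.1  0.  -4.6] shift at goal yaw [-124.2 -159.7    4.1]
red [ 0.4768 -0.1321  0.0437] in tray [-215. -159.]
red [ 0.4989 -0.0121  0.0438] in tray [-190.  -39.]
red [ 0.4996 -0.252   0.0452] in tray [-196. -279.]
red [0.6979 0.1297 0.0442] in tray [12. 97.]
```

Dish 1 is inside the tray at local (12, 97) mm. Dish 2 is next, pushed at yaw 100°.

>>> arm_command --pt "0 0 0 0 0 -8.5" --pt "-15 -20 0 0 0 0" --pt "-30 -39 0 0 0 0" --pt "-30 -39 0 0 0 0" --pt "-30 -39 0 0 0 0" --pt "-18 -25 0 0 0 0" --pt "-3 -3 0 0 0 0" --pt "0 0 0 0 0 0"

```text
clock: 13.2
position: [0.4228, -0.0289, 0.07]
tool_rot: [-3.14, -0.002, 1.75]
force: [0.1, 0.6, 0.9]
grip_width: 0.0511
```

```bash
python3 -c "
from h import *
go(.425,-.025,.020,100)"
```

```text
t 13.2 pos [ 0.4228 -0.0289  0.07  ] rpy [-1.799e+02 -1.000e-01  1.003e+02] F [0.1 0.6 0.9] w 0.0511 q [ 0.03  0.54 -0.12  2.24  0.17  0.38  1.51]
tool shift [ 3.4  2.9 50. ] turn [-0.1 -0.1  0.3] shift at goal yaw [ 3.5  2.8 50. ]
```

>>> arm_command --pt "3 0 15 0 0 0" --pt "0 0 20 0 0 0" --pt "0 0 12 0 0 0" --pt "0 0 1 0 0 0"

```text
clock: 13.6
position: [0.4274, -0.0226, 0.02]
tool_rot: [3.139, -0.002, 1.753]
force: [0.5, 0.2, 0.7]
grip_width: 0.0511
```

```bash
python3 -c "
from h import *
go(.64,.013,.019,100)"
```

```text
t 13.6 pos [ 0.4274 -0.0226  0.02  ] rpy [ 1.798e+02 -1.000e-01  1.004e+02] F [0.5 0.2 0.7] w 0.0511 q [-0.02  0.66 -0.08  2.24  0.2   0.25  1.48]
tool shift [ -3.6 215.5   1.6] turn [ 0.2 -0.1  0.4] shift at goal yaw [ -1.9 215.6   1. ]
```

>>> arm_command --pt "0 8 0 0 0 0" --pt "0 12 0.5 0 0 0" --pt "0 18 0.5 0 0 0" --pt "0 20 0.5 0 0 0" --pt "0 20 0.5 0 0 0" --pt "0 20 0.5 0 0 0"

```text
clock: 14.2
position: [0.5316, -0.0006, 0.0208]
tool_rot: [3.136, -0.003, 1.756]
force: [-1.4, -0.6, 0.2]
grip_width: 0.051
```

```bash
python3 -c "
from h import *
go(.648,.0137,.019,100)"
```

```text
t 14.2 pos [ 0.5316 -0.0006  0.0208] rpy [179.7  -0.2 100.6] F [-1.4 -0.6  0.2] w 0.051 q [-0.03  0.73 -0.11  1.98  0.17  0.43  1.49]
tool shift [ -7.4 117.1   2.4] turn [ 0.3 -0.2  0.6] shift at goal yaw [ -6.2 117.1   1.8]
```

>>> arm_command --pt "-1 16 0 0 0 0" --pt "-1 20 0.5 0.3 0 0.5" --pt "-1 20 0.5 0 0 0" --pt "-1 20 0 0 0 0" --pt "-1 18 0 0 0 0" --pt "0 9 0 0 0 0"

```text
clock: 14.8
position: [0.6459, 0.0181, 0.0264]
tool_rot: [3.133, -0.006, 1.749]
force: [-0.5, -0.5, -1.1]
grip_width: 0.0515
```

```bash
python3 -c "
from h import *
go(.648,.0137,.019,100)"
```

```text
t 14.8 pos [0.6459 0.0181 0.0264] rpy [179.5  -0.3 100.2] F [-0.5 -0.5 -1.1] w 0.0515 q [-0.03  0.83 -0.13  1.67  0.15  0.64  1.51]
tool shift [-4.7  1.2  7.4] turn [ 0.5 -0.3  0.2] shift at goal yaw [-4.7  1.3  7.4]
```

>>> arm_command --pt "0 -15 1 0.5 0 0" --pt "0 -25 0 0 0 0" --pt "0 -25 -20 0 0 0" --pt "0 -20 -25 0 0 0" --pt "0 0 0 0 0 0"

```text
clock: 15.3
position: [0.5625, 0.0053, 0.0742]
tool_rot: [3.139, -0.007, 1.751]
force: [0.6, -0.3, -0.2]
grip_width: 0.0513
```

```bash
python3 -c "
from h import *
go(.404,-.152,.07,105);dishes()"
```

```text
t 15.3 pos [0.5625 0.0053 0.0742] rpy [179.9  -0.4 100.3] F [ 0.6 -0.3 -0.2] w 0.0513 q [-0.01  0.67 -0.14  1.89  0.14  0.59  1.51]
tool shift [-126.4 -184.1    2.9] turn [ 0.1 -0.4 -4.7] shift at goal yaw [-110.9 -193.8    4.2]
red [ 0.4997 -0.2524  0.0448] in tray [-196. -279.]
red [0.6963 0.0253 0.044 ] in tray [ 8. -7.]
red [0.6976 0.13   0.0445] in tray [12. 98.]
```

Dish 2 is inside the tray at local (8, −7) mm. Now dish 3.

>>> arm_command --pt "0 0 0 0 -0.4 -4" --pt "-12 -20 0 0 0 0" --pt "-24 -42 0 0 0 0" --pt "-24 -42 0 0 0 0" --pt "-24 -42 0 0 0 0" --pt "-18 -30 0 0 0 0" --pt "-6 -10 0 0 0 0" --pt "0 0 0 0 0 0"

```text
clock: 16.15
position: [0.4109, -0.1467, 0.0715]
tool_rot: [3.134, -0.002, 1.828]
force: [-0.3, 1.0, 0.2]
grip_width: 0.0513
```

```bash
python3 -c "
from h import *
go(.407,-.15,.020,104)"
```

```text
t 16.15 pos [ 0.4109 -0.1467  0.0715] rpy [ 1.796e+02 -1.000e-01  1.047e+02] F [-0.3  1.   0.2] w 0.0513 q [ 0.35  0.55 -0.17  2.21  0.22  0.39  1.83]
tool shift [-2.3 -5.  51.4] turn [ 0.4 -0.1  0.7] shift at goal yaw [-2.3 -4.6 51.5]
```

>>> arm_command --pt "-2 -5 15 0.4 0 0.7" --pt "0 0 20 0 0 0" --pt "0 0 14 0 0 0" --pt "0 0 1 0 0 0"

```text
clock: 16.55
position: [0.4132, -0.147, 0.02]
tool_rot: [3.136, -0.002, 1.819]
force: [-0.4, 0.7, 0.6]
grip_width: 0.0512
```

```bash
python3 -c "
from h import *
go(.6505,-.0886,.019,104)"
```

```text
t 16.55 pos [ 0.4132 -0.147   0.02  ] rpy [ 1.797e+02 -1.000e-01  1.042e+02] F [-0.4  0.7  0.6] w 0.0512 q [ 0.3   0.66 -0.12  2.22  0.25  0.27  1.78]
tool shift [ -1.7 244.4   2.4] turn [ 0.3 -0.1  0.2] shift at goal yaw [ -0.8 244.4   1. ]
```

>>> arm_command --pt "0 8 0 0.3 0 0" --pt "0 12 0.5 0 0 0" --pt "0 20 0.5 0 0 0" --pt "0 20 0.5 0 0 0" --pt "0 20 0.5 0 0 0" --pt "0 20 0.5 0 0 0" --pt "0 20 0.5 0 0 0"

```text
clock: 17.25
position: [0.5416, -0.1118, 0.0217]
tool_rot: [3.136, -0.002, 1.821]
force: [-1.1, -0.2, -0.7]
grip_width: 0.051
```

```bash
python3 -c "
from h import *
go(.6505,-.0886,.019,104)"
```

```text
t 17.25 pos [ 0.5416 -0.1118  0.0217] rpy [ 1.797e+02 -1.000e-01  1.044e+02] F [-1.1 -0.2 -0.7] w 0.051 q [ 0.2   0.75 -0.14  1.92  0.2   0.48  1.74]
tool shift [ -4.5 111.2   3.3] turn [ 0.3 -0.1  0.4] shift at goal yaw [ -3.8 111.3   2.7]
```

>>> arm_command --pt "0 14 1 0.3 0 0.4" --pt "-1 20 0.5 0 0 0" --pt "-1 20 1 0 0 0" --pt "-1 20 1 0 0 0" --pt "-1 18 1 0 0 0" --pt "0 8 0 0 0 0"

```text
clock: 17.85
position: [0.6531, -0.0838, 0.0239]
tool_rot: [3.132, -0.003, 1.818]
force: [-1.4, 0.5, 0.2]
grip_width: 0.0511
```

```bash
python3 -c "
from h import *
go(.6505,-.0886,.019,104)"
```

```text
t 17.85 pos [ 0.6531 -0.0838  0.0239] rpy [179.4  -0.2 104.1] F [-1.4  0.5  0.2] w 0.0511 q [ 0.14  0.85 -0.15  1.63  0.17  0.66  1.72]
tool shift [-4.  -3.8  4.8] turn [ 0.6 -0.2  0.1] shift at goal yaw [-4.  -3.7  4.9]
```

Retreat, lift clear and check everything.

>>> arm_command --pt "0 -15 1 0.5 0 0" --pt "0 -25 0 0 0 0" --pt "0 -25 -20 0 0 0" --pt "0 -20 -40 0 0 0" --pt "0 -30 -40 0 0 0" --pt "0 -30 -40 0 0 0" --pt "0 -30 -40 0 0 0" --pt "0 0 0 0 0 0"

```text
clock: 18.65
position: [0.4774, -0.1253, 0.2064]
tool_rot: [-3.141, -0.004, 1.819]
force: [1.1, -0.2, -0.0]
grip_width: 0.0511
```

```bash
python3 -c "
from h import *
go(.4,.0,.25);dishes('fin')
f=bot.grab_frame('top');H,S,V=cv2.split(cv2.cvtColor(f['color'],cv2.COLOR_RGB2HSV))
m=((S>80)&(H>15)&(H<35)&(V>100)).astype(np.uint8)
for n,z,(a,b,c,d) in(('pale',.016,(165,205,220,270)),('tips',.063,(400,170,475,230))):
    p=np.argwhere(m[b:d,a:c])+[b,a]
    w=np.array([ray(f,q[1],q[0],z)[:2] for q in p],np.float32);print(n,cv2.minEnclosingCircle(w),w.mean(0))
P=cloud(f)[170:260,90:170].reshape(-1,3);q=P[(P[:,2]>.112)&(P[:,2]<.125)];print('cap',len(q),q.min(0),q.max(0))
save(f,'fintop')"
```

```text
t 18.65 pos [ 0.4774 -0.1253  0.2064] rpy [-179.9   -0.2  104.2] F [ 1.1 -0.2 -0. ] w 0.0511 q [ 0.31  0.38 -0.22  1.97  0.11  0.8   1.85]
tool shift [140.7 -44.2 -43. ] red [0.6944 0.0255 0.0443] in tray [ 6. -7.]
red [0.6977 0.13   0.0444] in tray [12. 98.]
red [ 0.7005 -0.0729  0.0446] in tray [  10. -105.]
pale ((0.49689894914627075, 0.23318471014499664), 0.04433745518326759) [0.4968345  0.23334111]
tips ((0.58804851770401, -0.3996555209159851), 0.06325898319482803) [ 0.5891226  -0.40020555]
cap 151 [0.55321738 0.38747195 0.11202251] [0.58320631 0.42129723 0.12442821]
```

View pics/fintop.png

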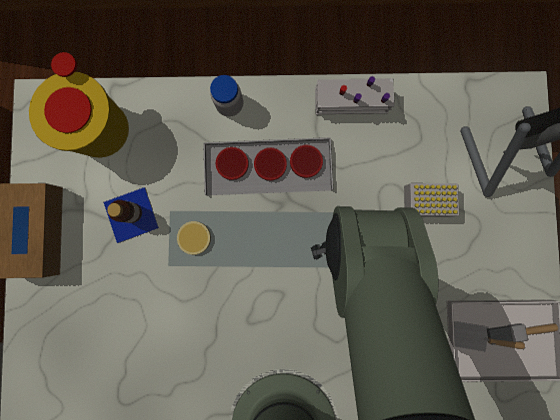

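The top view shows three dishes in the tray (232,163), (270,164), (306,161), the bottle on the mat (124,211), and the pale dish and tipbox unmoved. The arm hides the fourth dish, so I check it in the side camera by colour mask and hand in if it hasn't moved.

```bash
python3 -c "
from h import *
r=[]
for c in (cv2.cvtColor(cv2.imread('pics/side0.png'),cv2.COLOR_BGR2RGB),bot.grab_frame('side')['color']):
    H,S,V=cv2.split(cv2.cvtColor(c,cv2.COLOR_RGB2HSV));m=((S>150)&((H<8)|(H>172))&(V>60));p=np.argwhere(m[268:315,235:295]);r.append((len(p),p.mean(0)));print(r[-1])
if abs(r[0][1]-r[1][1]).max()<2: print(bot.job_done())
"
```

```text
(319, array([22.73981191, 30.7460815 ]))
(724, array([22.11464088, 31.57044199]))
the job is handed in; nothing more can be done
None
```

The job is done and handed in at about 19 s of the 72 s limit. I moved the bottle to the mat first, then slid three red dishes into the tray with partly open fingers.

**Last checks:**
- **Dishes in tray:** the three lie flat at tray-local (12, 98), (6, −7) and (10, −105) mm. The limits for being wholly inside are ±25 and ±125 mm, so all three fit.
- **Bottle:** it stands upright, about 8 mm from the mat centre, with about 32 mm of room on each side.
- **Pale dish and tip box:** the pale dish is where it started. The box looked unmoved in the pictures, but I had no reliable starting measurement to compare it with.
- **Fourth red dish:** the arm hid it from the top camera at the end. In the side camera its centre matched the start to within 1 pixel. However, the mask caught 724 pixels against 319 at the start, most likely because the lighting changed. At 15.3 s the top camera had still measured it at its starting place.

**What went less well:** when I set the bottle down, it was pressed onto the mat through the grip with a wrist force of about 74 N. That is under the 120 N wrist limit, and I eased it off before letting go. The 40 N limit applies to the arm or gripper body, which I don't believe touched anything.

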